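# Tip the battery cart into the scrap bin

### The job

Empty the two used batteries out of the small tip cart into the grey bin in front of it: lift the cart's handle so that the cart tips forward over its wheels until both batteries have dropped into the bin, then lower the handle gently until the cart stands fully back on its legs, and let go. Do not touch the batteries with the gripper, do not let the cart fall back, and leave the other things on the bench where they are.

Things in the scene. Friction and masses are not known exactly. Their poses are not given: they have to be found in the camera images.
- dock: Plywood block 200 x 190 x 40 mm, fixed to the bench, with steel chocks that hold the cart's wheels. Origin on the bench top straight below the cart's wheel axle; x is level and is the direction in which the cart tips (from the handle towards the bin), y is along the axle, z up. The block reaches from x = -172 to +28 mm and y = -95 to +95 mm.
- axle (a point): Centre of the cart's wheel axle, 70 mm above the bench; the cart turns about this axle (along the dock's y) and cannot move otherwise. Axes as the dock's.
- cart (a joint): Tilt of the tip cart about its axle, rad: 0 = level, standing on its legs; grows as the handle is lifted; stop at 1.12. The cart (0.7 kg) is heavy on the handle side and falls back if let go anywhere but near the stop, where it nearly balances; 3 to 5 N up at the handle lifts it. The batteries begin to slide between 0.4 and 0.75 and are out at 1.0.
- cart_bar (a point): Middle of the cart's handle: a level round bar 16 mm thick along the dock's y, about 110 mm free between its two side tubes. Level cart: 155 mm above the bench, 220 mm behind and 85 mm above the axle, 75 mm behind the tray. It moves with the cart, round the axle at radius 236 mm (306 mm above the bench when fully tipped); free space above it throughout.
- bin: Grey plastic bin fixed to the bench in front of the cart, 160 (x) x 190 (y) mm outside, walls and floor 4 mm. Origin at the centre of its underside; x points away from the cart (as the dock's, within a few degrees), z up. The wall towards the cart is 45 mm high, the far wall 85 mm; the side walls step from 45 to 85 mm. It stands so that the fully tipped cart's mouth is over it.
- battery_a: Sealed block battery, 35 x 50 x 54 mm, about 90 g, standing loose in the cart's tray. Origin at the centre of its underside, z up through its terminals.
- battery_b: The other battery, the same in all, beside the first one in the tray.
- flux_tin: Bystander: round flux tin 57 mm across, 20 mm high, behind the bin, beside the grey drawer cabinet. Origin at the centre of its underside.
- tape_green: Bystander: roll of green tape 58 mm across, 18 mm high, lying to the right of the cart, near the front of the bench. Origin at the centre of its underside.
- cleaner_bottle: Bystander: white bottle 52 mm across, 150 mm high, standing at the back of the bench. Origin at the centre of its underside.
- multimeter: Bystander: hand multimeter 138 x 80 x 112 mm propped up to the right of the cart. Origin at the centre of its underside.
- cart_mouth (a point): Middle of the floor's front edge at the open front of the cart's tray, 30 mm ahead of the axle and 120 mm above the bench when level; moves with the cart. Aluminium tray, inside 172 long x 146 wide x 50 mm deep, rear wall 145 mm behind the axle, on two wheels 60 mm across.
Things that resemble listed ones, but are neither listed nor needed, are in the scene too. Leave any brown, orange or red look-alike of the battery_a alone.

How it is judged (in metres and radians):
On the way:
1. both batteries have been tipped into the bin while the cart is still tipped (x of battery_a in the frame of bin between -0.076 and 0.076 m and y of battery_a in the frame of bin between -0.091 and 0.091 m and z of each of battery_a, battery_b in the frame of bin below 0.1 m and x of battery_b in the frame of bin between -0.076 and 0.076 m and y of battery_b in the frame of bin between -0.091 and 0.091 m and value of joint cart above 0.3 rad), for 0.1 s.
At the end, for the whole second after the job is handed in: Both batteries lie at rest inside the bin, in any attitude (their origins within 76 mm along x and 91 mm along y of the bin's centre and less than 100 mm above the bench), and the cart is back on its legs (tilt under 0.05 rad) (x of battery_a in the frame of bin between -0.076 and 0.076 m and y of battery_a in the frame of bin between -0.091 and 0.091 m and z of each of battery_a, battery_b in the frame of bin below 0.1 m and x of battery_b in the frame of bin between -0.076 and 0.076 m and y of battery_b in the frame of bin between -0.091 and 0.091 m and value of joint cart below 0.05 rad and linear speed of each of battery_a, battery_b below 0.05 m/s); the robot touches nothing.
It fails at once if the gripper or arm touches a battery (contact force between any of the arm, the fingers and battery_a above 0.5 N or contact force between any of the arm, the fingers and battery_b above 0.5 N).
It fails at once if the cart falls back (turns back faster than 3 rad/s) (velocity of joint cart below -3 rad/s).
It fails at once if a bystander (flux tin, green tape, bottle, multimeter) is moved more than 30 mm (distance of any of flux_tin, tape_green, cleaner_bottle, multimeter from where it was at the start of the episode above 0.03 m).
It also fails if it takes over 51 s, if anything falls off the work surface, if the arm or the gripper's body presses on something with over 40 N, if the wrist force passes 120 N, or if a joint passes its speed limit or range.

### The arm

A 6-joint arm with a two-finger parallel gripper is mounted at the origin on a cart in front of the work surface, level with it; the furniture and walls round the work are solid. World frame = base frame: x ahead of the robot, y to its left, z up, the work surface at z = 0. Lengths are in m, angles in degrees, forces in N, time in s.
With the tool pointing down it reaches from about 0.375 to 0.9 m from the base axis. Payload 3.1 kg.
Tool frame: the origin (TCP) lies at the very end of the fingers, on their centre line; the grasp point (between the pads) lies 19 mm behind it (bot.grip_point_offset is the distance from the TCP to the grasp point, in m); z points along the fingers, x is the direction in which the jaws open and shut, and the axes are right-handed (so a half turn about z gives the same grasp; the last joint's range is limited). The gripper opens to 87 mm and grips with 3 to 60 N. Pads are 19 mm wide; open, the fingers measure 117 mm over their backs; the gripper's body (75 mm by 190 mm) begins 51 mm behind the grasp point.
Start: joints at [-76.69, 30.224, 82.088, -0, 67.689, -10.227], TCP at [0.25, -0.573, 0.223] pointing down, gripper open.
Joint ranges: [-176.69, 176.69], [-43.24, 126.21], [12.49, 139.97], [-82, 262], [0, 151.66], [-163.58, 163.58]. Speed limits (degrees/s): [159.86, 159.86, 180, 180, 180, 180].

### API

Orientations are given as a 3x3 rotation matrix whose columns are the frame's x, y, z axes.
In Python, from rig import bot, capture, recognise, place_of gives the robot as it stands.
- The arm moves only by the tool send_rows, never from a script. Its argument "motion" is a list of rows, each a list of 2 entries, a list of its own where there are three numbers: the shift along the tool's x, y, z in mm, then the turn about the tool's z in rad. A call has exactly 5 rows; each row shifts and turns the pose as measured when the row begins, along the tool's axes as they then stand; what a row does not reach is not made up. A row lasts 1/12 s, in which the tool goes at most 41.7 mm and 7.16 degrees, less where a joint would pass 70% of its speed; a pose out of reach is approached as far as the arm can. A call with a gripper value outside its range is refused whole. "gripper" is the closure, from 0 (fully open) to 1 (shut), set as the call begins (left out, the last holds). The fingers move at their own pace and stop on an object; the grip force is fixed at half the most. Time passes only in rows, so rows that do not move let the fingers close, or fill a call up. It gives the time, the measured TCP pose, the force and the opening at its end, in the units of the state.
- bot.read_state(): the state, without advancing time (a new reading comes with each control period).
- capture(name): name is "scene" or "top" or "wrist"; returns a dict with "image" (384x512x3 uint8, blue, green, red), "fx", "fy", "cx", "cy" (pixels), "dist_coeffs" ([k1, k2, p1, p2, k3] as OpenCV has them; the pictures are not rectified), "rvec" (rotation vector, rad) and "tvec" (3), from world to camera coordinates, as OpenCV has them. Camera axes: x right, y down, z forward; pixel columns grow to the right and rows downward; lengths in m; the calibration is good to about 2 mm. A picture is of the moment at which its call begins. There is no depth.
- bot.hand_in(): hands the job in, once; it reports no verdict.
Trained networks look in the newest picture that a camera, given by its name, has taken for a name from the list of things; names that differ only in an ending like _2 or _b are one class to them, and where a whole thing is asked for, a point or a joint stands for the part that bears it (a point fixed in the world has none). Each returns a list of dicts, best first, with "p" (0 to 1); they miss things now and then, are a little off and sometimes report something else, mostly with a low value. They report only what shows in the picture. A call takes as long as a camera call. They do not tell look-alikes from the thing itself.
- recognise(camera, target): "xy" ([column, row] in pixels, amid what is visible of it).
- place_of(camera, target): "xy" ([column, row] in pixels: a listed point, or the origin of a listed thing).
The state is a dict: "time_s": time; "joint_positions": joint angles; "qvel": joint speeds; "tau": joint torques, N m; "position": TCP position; "tcp_rot": TCP orientation; "force": force on the tool from outside, world axes, zero at the start; "moment": the same for the moment, N m; "opening": opening from 0.0 (shut) to 1.0 (fully open).
Only numpy, scipy, OpenCV 4.12 (cv2) and the standard library are available. Lean on these libraries where they do the work, as an engineer would, in place of code of your own. Each camera call takes 0.05 s, during which the arm holds its last target.

## Working session

There is one attempt and no reset: what is moved stays moved. The work goes in short steps, Python scripts to look and compute and a tool call to move; the robot and the scene stay as the last step left them, time stands still between calls to the robot, and variables do not carry over. Pictures are saved under pics/ and viewed, and the job is handed in when it is done.

Besides the shell and the picture viewer there is one more tool, called after "Emit:" as name([rows], argument=value, ...), one row to a line, values as JSON. send_rows: Moves the arm, as the interface text tells. Its arguments: {"type":"object","properties":{"motion":{"type":"array","items":{"type":"array"}},"gripper":{"type":"number"}},"required":["motion"]}

```bash
ls; mkdir -p pics
python3 - <<'E'
from rig import bot,capture,recognise,place_of
import cv2
s=bot.read_state();print(s)
for n in ["scene","top","wrist"]:
    c=capture(n);cv2.imwrite(f"pics/{n}0.png",c["image"])
    print(n,c["fx"],c["rvec"],c["tvec"])
    for t in ["cart_bar","cart_mouth","axle","dock","bin","battery_a","multimeter"]:
        print(t,[(r["xy"],r["p"]) for r in place_of(n,t)][:3])
E
```

```text
pics
{'time_s': 0.0, 'joint_positions': array([-7.66882155e+01,  3.02796708e+01,  8.21569698e+01, -1.92296994e-03,
        6.76866928e+01, -1.02265942e+01]), 'qvel': array([ 0.06288003, -0.06998501, -0.03423937,  0.05845671,  0.02253748,
        0.04301258]), 'tau': array([ 1.30865366e-03, -4.40035486e+01, -1.76595873e+01,  6.33871439e-02,
        5.82957419e-02, -1.81687205e-04]), 'position': array([ 0.2494569 , -0.57226458,  0.22156082]), 'tcp_rot': array([[ 3.99374413e-01, -9.16787762e-01, -5.25844413e-04],
       [-9.16785453e-01, -3.99374605e-01,  2.08758708e-03],
       [-2.12388319e-03, -3.51642358e-04, -9.99997683e-01]]), 'force': array([-0.04852255, -0.06557166,  0.10703938]), 'moment': array([-0.00064406,  0.01858538, -0.02985844]), 'opening': 1.0007185515380759}
scene 361.07524458634407 [ 1.04905595 -2.04931725  1.32219981] [0.25902802 0.29868322 0.92896493]
cart_bar []
cart_mouth [([235.7, 197.8], 0.64)]
axle [([247.3, 209.5], 0.95)]
dock [([245.6, 228.5], 0.56)]
bin [([215.7, 232.8], 0.63)]
battery_a [([257.9, 186.3], 0.69), ([266.2, 196.1], 0.63), ([299.8, 241.8], 0.56)]
multimeter [([214.8, 231.1], 0.63)]
top 358.3889505871449 [ 2.19787166 -2.15857334  0.04263574] [-0.07264081  0.54111355  1.2297261 ]
cart_bar [([308.2, 209.1], 0.66)]
cart_mouth [([231.1, 200.4], 0.9)]
axle []
dock [([244.5, 200.5], 0.76)]
bin [([207.6, 192.9], 0.88)]
battery_a [([264.8, 253.5], 0.75), ([266.1, 187.5], 0.69), ([315.5, 163.7], 0.68)]
multimeter [([375.0, 194.4], 0.92)]
wrist 341.65182457445644 [-2.42408064  1.58754222  0.22471691] [-0.62461976 -0.0328739   0.39178296]
cart_bar []
cart_mouth []
axle []
dock []
bin []
battery_a []
multimeter []
```

View pics/scene0.png

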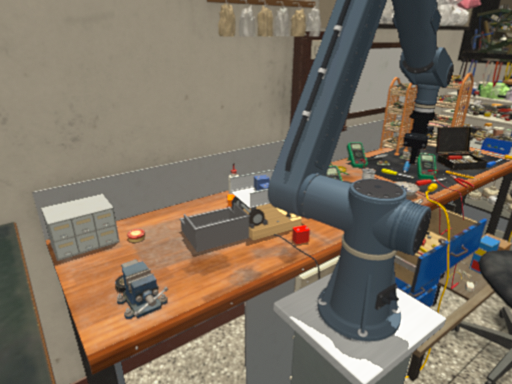

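View pics/top0.png

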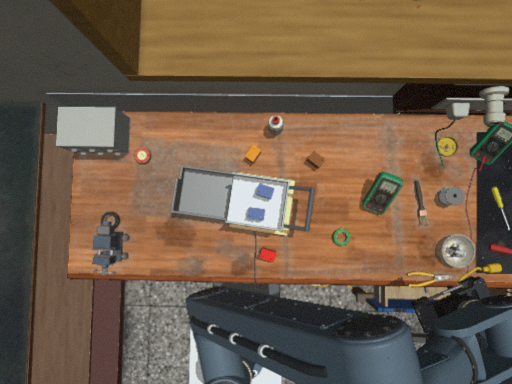

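```bash
cat > h.py <<'E'
from rig import bot,capture,recognise,place_of
import cv2,numpy as np
def ray(c,xy):
    K=np.array([[c["fx"],0,c["cx"]],[0,c["fy"],c["cy"]],[0,0,1]])
    u=cv2.undistortPoints(np.array([[xy]],float),K,np.array(c["dist_coeffs"],float))[0,0]
    R,_=cv2.Rodrigues(np.array(c["rvec"],float)); t=np.array(c["tvec"],float).ravel()
    return -R.T@t, R.T@np.array([u[0],u[1],1])
def atz(c,xy,z):
    o,d=ray(c,xy); return o+d*(z-o[2])/d[2]
def proj(c,P):
    K=np.array([[c["fx"],0,c["cx"]],[0,c["fy"],c["cy"]],[0,0,1]])
    return cv2.projectPoints(np.array(P,float).reshape(-1,3),np.array(c["rvec"],float),np.array(c["tvec"],float),K,np.array(c["dist_coeffs"],float))[0][:,0]
E
python3 - <<'E'
from h import *
c=capture("top")
for n,xy,z in [("bar",[308.2,209.1],.155),("mouth",[231.1,200.4],.12),("dock",[244.5,200.5],0),("bin",[207.6,192.9],0),("mm",[375,194.4],0),("batt1",[264.8,253.5],0),("b2",[266,187.5],.12)]:
    print(n,atz(c,xy,z).round(3))
c=capture("scene")
for n,xy,z in [("mouth",[235.7,197.8],.12),("axle",[247.3,209.5],.07),("dock",[245.6,228.5],0),("bin",[215.7,232.8],0)]:
    print(n,atz(c,xy,z).round(3))
E
```

```text
bar [ 0.487 -0.228  0.155]
mouth [0.511 0.013 0.12 ]
dock [ 0.517 -0.023  0.   ]
bin [0.541 0.108 0.   ]
mm [ 0.546 -0.479  0.   ]
batt1 [ 0.333 -0.098  0.   ]
b2 [ 0.554 -0.097  0.12 ]
mouth [0.529 0.028 0.12 ]
axle [ 0.513 -0.01   0.07 ]
dock [0.506 0.002 0.   ]
bin [0.542 0.105 0.   ]
```

Run:
```python
from h import *
c=capture("top")
im=c["image"][140:270,150:350]
cv2.imwrite("pics/topz.png",cv2.resize(im,None,fx=4,fy=4,interpolation=cv2.INTER_CUBIC))
```

```text
(no output)
```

View pics/topz.png

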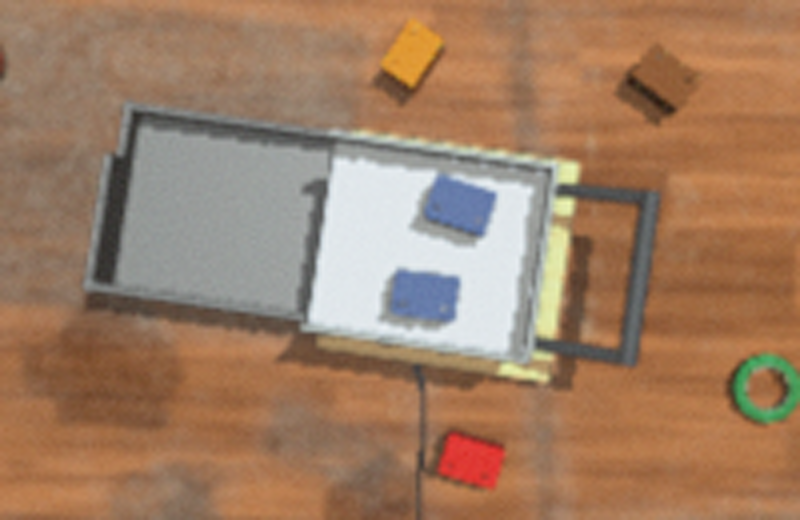

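Run:
```python
from h import *
from scipy.optimize import least_squares
c=capture("top")
Z=lambda x,y:(150+x/4-.375,140+y/4-.375)
e1=atz(c,Z(649,195),.155);e2=atz(c,Z(627,358),.155);print(e1,e2,np.linalg.norm(e1-e2))
d=(e1-e2)[:2];print("x dir from bar",np.degrees(np.arctan2(d[0],-d[1]))) 
# tray rear rim z=.17 corners outer, front floor edge corners
pts=[("rimL",(555,165),.17),("rimR",(530,358),.17),("mouthL",(332,140),.17),("mouthR",(303,328),.17),("binL",(130,105),.085),("binR",(88,290),.085)]
P={}
for n,xy,z in pts:
    P[n]=atz(c,Z(*xy),z);print(n,P[n].round(4))
mid=(e1+e2)/2;print("barmid",mid)
print("rear width",np.linalg.norm(P["rimL"]-P["rimR"]))
for a,b in [("rimL","mouthL"),("rimR","mouthR")]:
    v=P[b]-P[a];print(np.degrees(np.arctan2(v[1],v[0])),np.linalg.norm(v))
v=e1-e2;print("bar perp ang",np.degrees(np.arctan2(v[1],v[0])))
s=bot.read_state();R=s["tcp_rot"];print(s["position"],np.degrees(np.arctan2(R[1,0],R[0,0])))
```

```text
[ 0.55134887 -0.23849127  0.155     ] [ 0.42602863 -0.22285403  0.155     ] 0.12629206261700682
x dir from bar 82.88749404774315
rimL [ 0.5719 -0.1649  0.17  ]
rimR [ 0.4251 -0.148   0.17  ]
mouthL [0.5883 0.0056 0.17  ]
mouthR [0.4444 0.0244 0.17  ]
binL [0.6244 0.1818 0.085 ]
binR [0.4706 0.2117 0.085 ]
barmid [ 0.48868875 -0.23067265  0.155     ]
rear width 0.1477041569293559
84.51140491327477 0.17134184740108202
83.61065315158108 0.17348737318818067
bar perp ang -7.11250595225685
[ 0.24962035 -0.57293577  0.22254579] -66.46052737577232
```

Emit:
send_rows([
  [[-21,-34,0],0],
  [[-21,-34,0],0],
  [[-21,-34,0],0],
  [[-21,-34,0],0],
  [[-21,-34,0],0],
], gripper=0.3)

```text
time_s: 1.82
position: [0.3628, -0.4143, 0.2215]
tcp_rot: [[0.386, -0.923, 0.001], [-0.923, -0.386, -0.01], [0.009, 0.003, -1.0]]
force: [-0.0, 0.3, -0.2]
opening: 0.74
```

Emit:
send_rows([
  [[0,0,0],0.105],
  [[0,0,0],0.105],
  [[0,0,0],0.105],
  [[0,0,0],0.105],
  [[0,0,0],0.105],
])

```text
time_s: 2.23
position: [0.3684, -0.4027, 0.2221]
tcp_rot: [[-0.138, -0.99, 0.001], [-0.99, 0.138, -0.004], [0.004, -0.002, -1.0]]
force: [0.2, -0.1, -0.5]
opening: 0.703
```

```bash
cat >> h.py <<'E'
YAW=83.5
def st(T=None):
    s=bot.read_state();R=s["tcp_rot"];p=s["position"]
    print("t",round(s["time_s"],2),"p",p.round(4),"yaw",round(np.degrees(np.arctan2(R[1,0],R[0,0])),2),"F",s["force"].round(2),"open",round(s["opening"],3))
    if T is not None: print("tool delta mm",((R.T@(np.array(T)-p))*1000).round(1))
    return s
E
python3 -c "
from h import *
st([.489,-.231,.215])"
```

```text
t 2.23 p [ 0.3684 -0.4027  0.2221] yaw -97.91 F [ 0.23 -0.12 -0.51] open 0.703
tool delta mm [-186.6  -95.9    6.5]
```

Emit:
send_rows([
  [[-36,-18,0],-0.012],
  [[-36,-18,0],-0.012],
  [[-36,-18,0],0],
  [[-36,-18,0],0],
  [[-30,-15,0],0],
])

```text
time_s: 2.65
position: [0.4786, -0.2451, 0.2218]
tcp_rot: [[-0.132, -0.991, 0.004], [-0.991, 0.132, -0.012], [0.011, -0.006, -1.0]]
force: [-0.4, -0.5, 0.4]
opening: 0.698
```

Emit:
send_rows([
  [[0,0,0],0],
  [[0,0,0],0],
  [[0,0,0],0],
  [[0,0,0],0],
  [[0,0,0],0],
])

```text
time_s: 3.07
position: [0.4811, -0.24, 0.2222]
tcp_rot: [[-0.123, -0.992, 0.005], [-0.992, 0.123, -0.011], [0.01, -0.007, -1.0]]
force: [-0.6, -0.0, -0.5]
opening: 0.698
```

```bash
python3 -c "
from h import *
st([.489,-.231,.136])
c=capture('wrist');cv2.imwrite('pics/w1.png',c['image']);print(proj(c,[.489,-.231,.155]))
c=capture('top');print(proj(c,[.489,-.231,.155]));im=c['image'][140:270,200:400]
cv2.imwrite('pics/t1.png',cv2.resize(im,None,fx=4,fy=4))
"
```

```text
t 3.07 p [ 0.4811 -0.24    0.2222] yaw -97.08 F [-0.6  -0.   -0.47] open 0.698
tool delta mm [-10.8  -6.2  86.2]
[[245.46888143 197.23489598]]
[[309.24393329 208.58284514]]
```

View pics/w1.png

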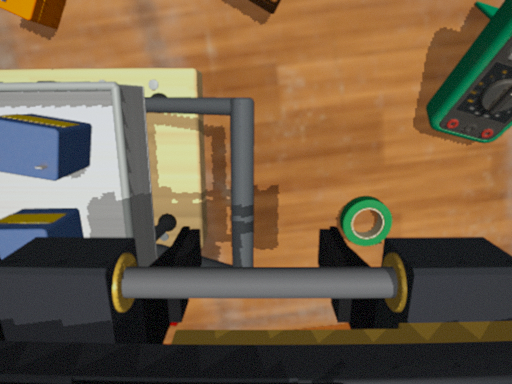

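View pics/t1.png

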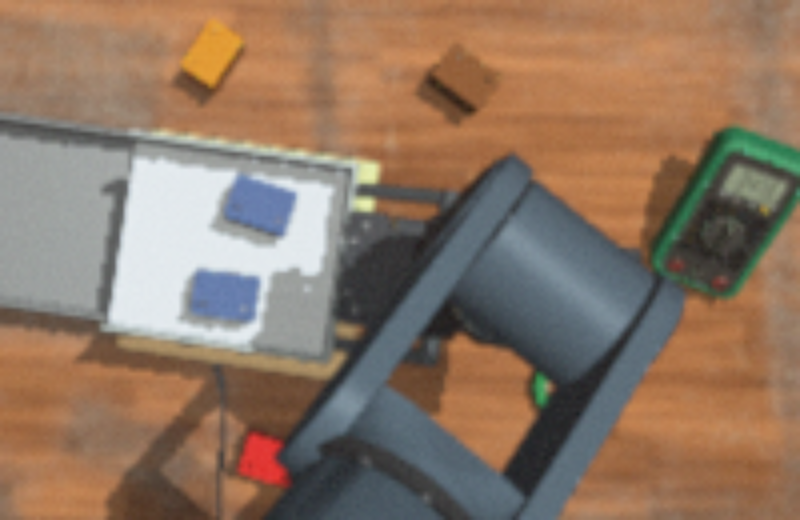

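Emit:
send_rows([
  [[-11,-6,10],-0.008],
  [[0,0,20],0],
  [[0,0,20],0],
  [[0,0,15],0],
  [[0,0,0],0],
])

```text
time_s: 3.58
position: [0.4902, -0.2327, 0.1543]
tcp_rot: [[-0.122, -0.992, 0.01], [-0.992, 0.122, -0.013], [0.012, -0.011, -1.0]]
force: [0.2, -0.5, 1.0]
opening: 0.699
```

```bash
python3 -c "
from h import *
st([.489,-.231,.136])
c=capture('wrist');cv2.imwrite('pics/w2.png',c['image']);print(proj(c,[.489,-.231,.155]))
"
```

```text
t 3.58 p [ 0.4902 -0.2327  0.1543] yaw -97.0 F [ 0.16 -0.48  1.04] open 0.699
tool delta mm [-1.8  1.6 18.3]
[[258.01876422 249.70939306]]
```

View pics/w2.png

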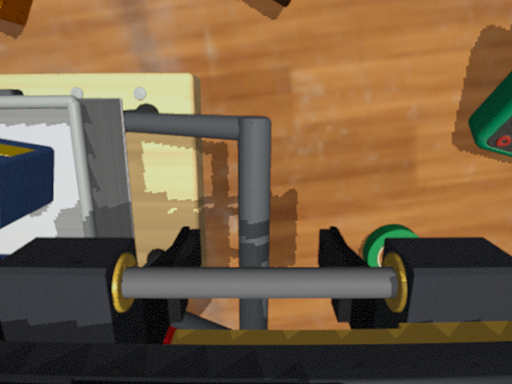

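Emit:
send_rows([
  [[-1,1,13],0],
  [[0,0,7],0],
  [[0,0,0],0],
  [[0,0,0],0],
  [[0,0,0],0],
])

```text
time_s: 4.05
position: [0.4922, -0.2333, 0.1368]
tcp_rot: [[-0.123, -0.992, 0.015], [-0.992, 0.122, -0.017], [0.015, -0.017, -1.0]]
force: [0.6, 1.2, -0.3]
opening: 0.701
```

Emit:
send_rows([
  [[0,0,0],0],
  [[0,0,0],0],
  [[0,0,0],0],
  [[0,0,0],0],
  [[0,0,0],0],
], gripper=1)

```text
time_s: 4.47
position: [0.4939, -0.2345, 0.1398]
tcp_rot: [[-0.123, -0.992, 0.02], [-0.992, 0.122, -0.02], [0.018, -0.022, -1.0]]
force: [-0.1, -0.9, -0.2]
opening: 0.408
```

Emit:
send_rows([
  [[0,0,0],0],
  [[0,0,0],0],
  [[0,0,0],0],
  [[0,0,0],0],
  [[0,0,0],0],
])

```text
time_s: 4.88
position: [0.4945, -0.2304, 0.1399]
tcp_rot: [[-0.126, -0.992, 0.021], [-0.992, 0.126, -0.012], [0.01, -0.022, -1.0]]
force: [0.6, -1.6, 0.3]
opening: 0.172
```

```bash
cat >> h.py <<'E'
import sys
T0=np.array([.4945,-.2304,.1399])
ux=np.array([np.cos(np.radians(YAW)),np.sin(np.radians(YAW)),0])
uz=np.array([0,0,1.])
def bar(th):
    a=np.arctan2(85,220)+th; return .23585*(-np.cos(a)*ux+np.sin(a)*uz)
def arc(th): return T0+bar(th)-bar(0)
def now():
    s=bot.read_state();p=s["position"]-T0+bar(0)
    th=np.arctan2(p[2],-p@ux)-np.arctan2(85,220)
    return s,th,np.hypot(p[2],p@ux)
def plan(ths):
    s,th,r=now();R=s["tcp_rot"]
    print("t",round(s["time_s"],2),"tilt",round(th,3),"r",round(r,4),"F",s["force"].round(1),"M",s["moment"].round(2),"open",round(s["opening"],3), "joints",s["joint_positions"].round(0))
    prev=s["position"]
    for t in ths:
        q=arc(t);print(t,(R.T@(q-prev)*1000).round(1));prev=q
E
python3 -c "
from h import *
plan([.03,.06,.09,.12,.15])
plan([.05,.1,.15,.2,.25,.3,.4,.5,.6,.7,.8,.9,1,1.1])
"
```

```text
t 4.88 tilt -0.0 r 0.2359 F [ 0.6 -1.6  0.3] M [-0.01  0.09 -0.1 ] open 0.172 joints [-37.  30.  99.   0.  49.  60.]
0.03 [-2.6 -0.2 -6.6]
0.06 [-2.8 -0.1 -6.5]
0.09 [-3.  -0.1 -6.4]
0.12 [-3.2 -0.1 -6.3]
0.15 [-3.4 -0.1 -6.2]
t 4.88 tilt -0.0 r 0.2359 F [ 0.6 -1.6  0.3] M [-0.01  0.09 -0.1 ] open 0.172 joints [-37.  30.  99.   0.  49.  60.]
0.05 [ -4.4  -0.2 -11. ]
0.1 [ -5.   -0.2 -10.7]
0.15 [ -5.5  -0.2 -10.4]
0.2 [ -6.   -0.1 -10.1]
0.25 [-6.5 -0.1 -9.8]
0.3 [-7.  -0.1 -9.5]
0.4 [-15.3  -0.2 -17.9]
0.5 [-17.1  -0.1 -16.3]
0.6 [-18.6  -0.1 -14.5]
0.7 [-19.9  -0.  -12.6]
0.8 [-21.1   0.  -10.5]
0.9 [-22.    0.1  -8.3]
1 [-22.8   0.2  -6.1]
1.1 [-23.3   0.2  -3.8]
```

Emit:
send_rows([
  [[-2.6,0,-6.6],0],
  [[-2.8,0,-6.5],0],
  [[-3,0,-6.4],0],
  [[-3.2,0,-6.3],0],
  [[-3.4,0,-6.2],0],
])

```text
time_s: 5.3
position: [0.4963, -0.2159, 0.1718]
tcp_rot: [[-0.127, -0.992, 0.021], [-0.992, 0.127, -0.014], [0.012, -0.023, -1.0]]
force: [2.8, -1.3, -5.6]
opening: 0.174
```

```bash
python3 -c "
from h import *
plan([.2,.24,.28,.32,.36])
c=capture('scene');cv2.imwrite('pics/s3.png',c['image'][120:300,120:380].repeat(3,0).repeat(3,1))
"
```

```text
t 5.3 tilt 0.149 r 0.2363 F [ 2.8 -1.3 -5.6] M [-0.42 -0.23 -0.06] open 0.174 joints [-35.  27.  98.   0.  53.  62.]
0.2 [ -6.5   0.  -10.2]
0.24 [-5.1 -0.1 -7.9]
0.28 [-5.5 -0.1 -7.7]
0.32 [-5.8 -0.1 -7.5]
0.36 [-6.1 -0.1 -7.2]
```

View pics/s3.png

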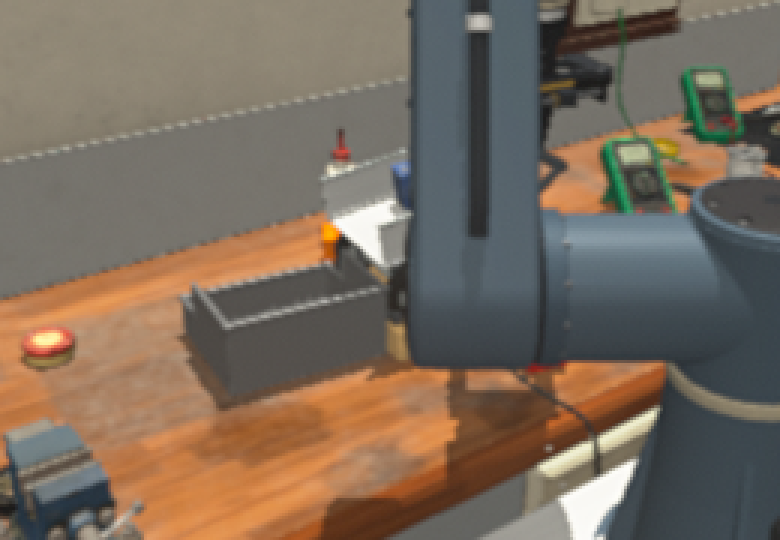

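Cart is lifting (tray tilted, handle held in the gripper, force about 5 N). Continue.

Emit:
send_rows([
  [[-5,0,-8],0],
  [[-5.1,0,-7.9],0],
  [[-5.5,0,-7.7],0],
  [[-5.8,0,-7.5],0],
  [[-6.1,0,-7.2],0],
])

```text
time_s: 5.77
position: [0.5002, -0.1863, 0.215]
tcp_rot: [[-0.127, -0.992, 0.025], [-0.992, 0.127, -0.018], [0.014, -0.027, -1.0]]
force: [2.8, -1.2, -4.0]
opening: 0.172
```

```bash
python3 -c "
from h import *
plan([.38,.42,.46,.5,.54])
"
```

```text
t 5.77 tilt 0.371 r 0.2376 F [ 2.8 -1.2 -4. ] M [-0.56 -0.37 -0.06] open 0.172 joints [-32.  23.  97.  -0.  58.  65.]
0.38 [-2.7  0.7 -0.5]
0.42 [-6.5 -0.1 -6.9]
0.46 [-6.7 -0.1 -6.6]
0.5 [-7.  -0.1 -6.3]
0.54 [-7.2 -0.1 -6.1]
```

Emit:
send_rows([
  [[-6.5,0.3,-5.5],0],
  [[-6.7,0,-6],0],
  [[-7,0,-6],0],
  [[-7.2,0,-6],0],
  [[-7.2,0,-5.5],0],
])

```text
time_s: 6.18
position: [0.505, -0.1503, 0.2494]
tcp_rot: [[-0.126, -0.992, 0.03], [-0.992, 0.125, -0.025], [0.021, -0.033, -0.999]]
force: [2.9, -3.2, -2.9]
opening: 0.17
```

```bash
python3 -c "
from h import *
plan([.57,.61,.65,.69,.73,.77])
c=capture('top');cv2.imwrite('pics/t4.png',c['image'][130:290,130:390].repeat(3,0).repeat(3,1))
c=capture('scene');cv2.imwrite('pics/s4.png',c['image'][120:300,120:380].repeat(3,0).repeat(3,1))
"
```

```text
t 6.18 tilt 0.581 r 0.2392 F [ 2.9 -3.2 -2.9] M [-0.86 -0.27 -0.03] open 0.17 joints [-28.  20.  96.  -1.  62.  69.]
0.57 [0.  1.5 4.1]
0.61 [-7.6 -0.1 -5.6]
0.65 [-7.8 -0.1 -5.3]
0.69 [-8.  -0.1 -5. ]
0.73 [-8.2 -0.  -4.6]
0.77 [-8.4 -0.  -4.3]
```

View pics/t4.png

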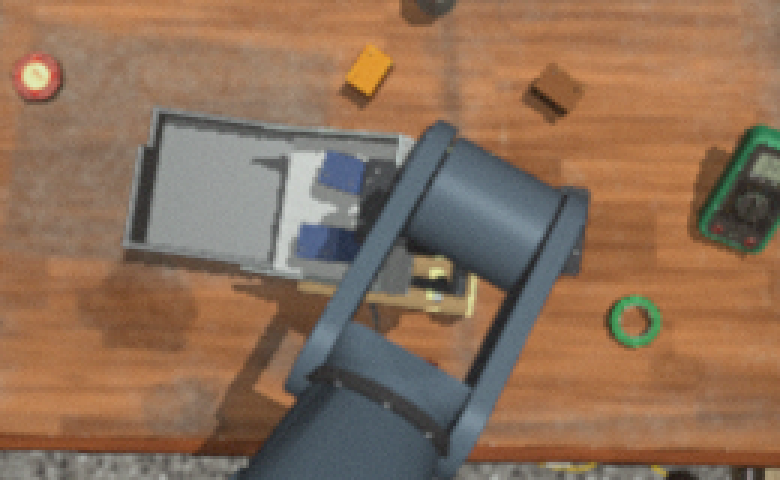

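View pics/s4.png

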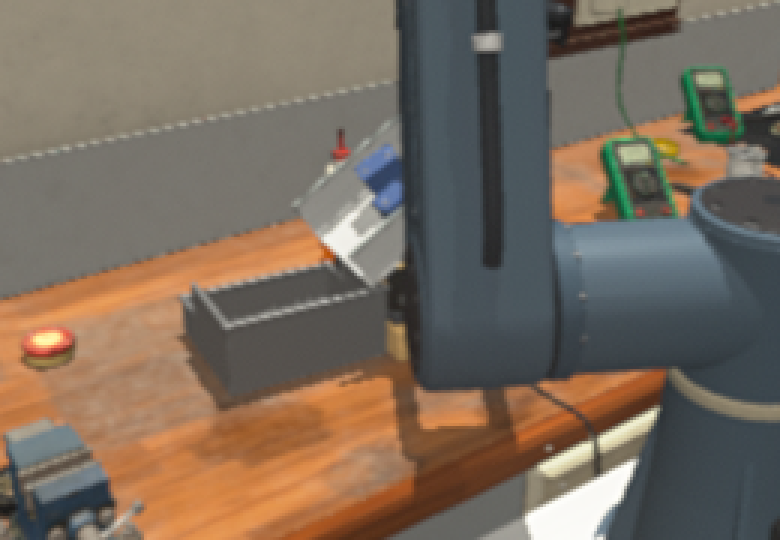

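Emit:
send_rows([
  [[-8,0.4,-4.5],0],
  [[-8.3,0.4,-4.3],0],
  [[-8.4,0.4,-4],0],
  [[-8.5,0,-4],0],
  [[-8.5,0,-3.8],0],
])

```text
time_s: 6.7
position: [0.5099, -0.1137, 0.2728]
tcp_rot: [[-0.125, -0.992, 0.033], [-0.991, 0.124, -0.041], [0.037, -0.038, -0.999]]
force: [2.0, -4.2, 4.3]
opening: 0.174
```

```bash
python3 -c "
from h import *
plan([.82,.86,.9,.94,.98,1.02])
c=capture('scene');cv2.imwrite('pics/s5.png',c['image'][120:300,120:380].repeat(3,0).repeat(3,1))
"
```

```text
t 6.7 tilt 0.763 r 0.2407 F [ 2.  -4.2  4.3] M [-1.11 -0.07 -0.13] open 0.174 joints [-24.  18.  95.  -2.  65.  74.]
0.82 [-14.3   2.2  -1.5]
0.86 [-8.7 -0.  -3.7]
0.9 [-8.8 -0.  -3.3]
0.94 [-9. -0. -3.]
0.98 [-9.1  0.  -2.6]
1.02 [-9.2  0.  -2.2]
```

View pics/s5.png

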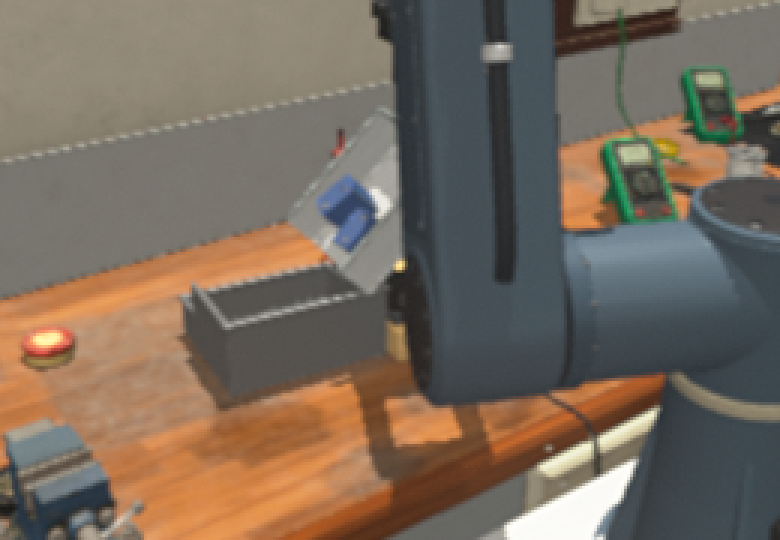

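Emit:
send_rows([
  [[-10,1,-2.5],0],
  [[-10,0.6,-2.5],0],
  [[-9.5,0.4,-2.5],0],
  [[-9.5,0,-2.5],0],
  [[-9.5,0,-2.5],0],
])

```text
time_s: 7.17
position: [0.5164, -0.0669, 0.2895]
tcp_rot: [[-0.125, -0.991, 0.042], [-0.991, 0.123, -0.053], [0.047, -0.048, -0.998]]
force: [0.6, -4.5, 4.1]
opening: 0.173
```

```bash
python3 -c "
from h import *
plan([.98,1.01,1.04,1.06,1.08])
c=capture('scene');cv2.imwrite('pics/s6.png',c['image'][120:300,120:380].repeat(3,0).repeat(3,1))
"
```

```text
t 7.17 tilt 0.972 r 0.241 F [ 0.6 -4.5  4.1] M [-1.02 -0.14 -0.08] open 0.173 joints [-18.  16.  94.  -2.  66.  80.]
0.98 [-3.3  3.5  4.2]
1.01 [-6.8 -0.  -1.8]
1.04 [-6.9  0.  -1.6]
1.06 [-4.6  0.  -0.9]
1.08 [-4.6  0.  -0.8]
```

View pics/s6.png

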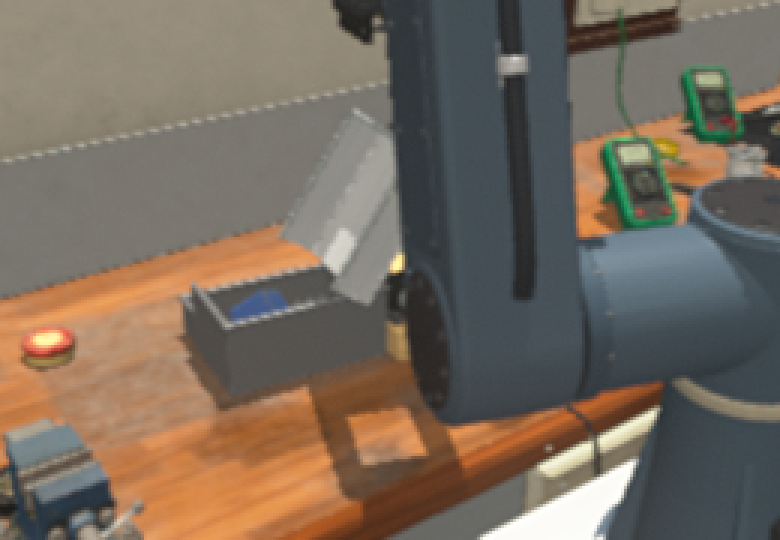

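Emit:
send_rows([
  [[-2,1,0.5],0],
  [[-2,0.5,0.5],0],
  [[-2,0,0],0],
  [[0,0,0],0],
  [[0,0,0],0],
])

```text
time_s: 7.63
position: [0.5178, -0.0576, 0.2913]
tcp_rot: [[-0.121, -0.992, 0.048], [-0.992, 0.118, -0.053], [0.047, -0.054, -0.997]]
force: [1.1, -4.1, 5.0]
opening: 0.169
```

```bash
python3 -c "
from h import *
plan([1,.97,.94,.91,.88])
c=capture('top');cv2.imwrite('pics/t7.png',c['image'][130:290,130:390].repeat(3,0).repeat(3,1))
print([(r['xy'],r['p'],atz(c,r['xy'],.03).round(3)) for r in recognise('top','battery_a')])
"
```

```text
t 7.63 tilt 1.011 r 0.2408 F [ 1.1 -4.1  5. ] M [-0.85 -0.09 -0.06] open 0.169 joints [-17.  16.  94.  -2.  66.  80.]
1 [1.4 3.8 5.2]
0.97 [6.8 0.  1.8]
0.94 [6.8 0.1 2. ]
0.91 [6.7 0.1 2.3]
0.88 [6.6 0.1 2.5]
[([266.7, 256.2], 0.76, array([ 0.327, -0.104,  0.03 ])), ([315.2, 162.2], 0.75, array([ 0.652, -0.266,  0.03 ])), ([188.5, 203.8], 0.66, array([0.501, 0.168, 0.03 ])), ([194.0, 186.0], 0.59, array([0.562, 0.151, 0.03 ])), ([252.8, 155.1], 0.43, array([ 0.673, -0.05 ,  0.03 ])), ([142.2, 157.0], 0.24, array([0.661, 0.336, 0.03 ]))]
```

View pics/t7.png

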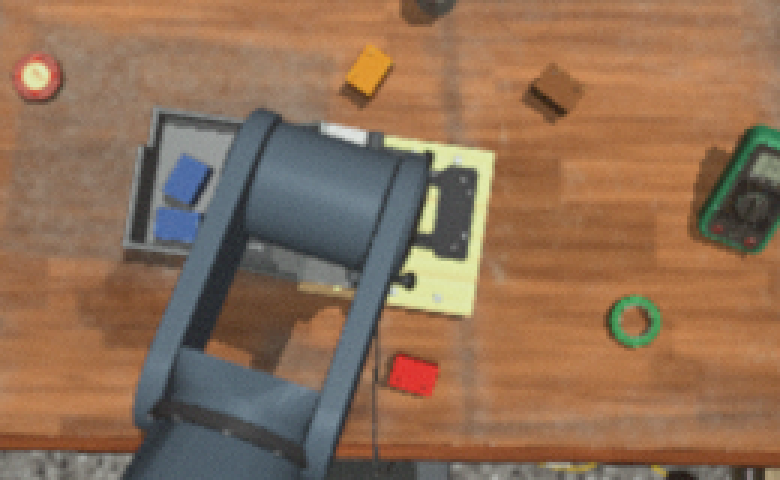

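```bash
cat >> h.py <<'E'
def back(ths):
    s,th,r=now();R=s["tcp_rot"]
    print("t",round(s["time_s"],2),"tilt",round(th,3),"r",round(r,4),"F",s["force"].round(1),"M",s["moment"].round(2),"open",round(s["opening"],3))
    rr=lambda t:np.interp(t,[0,.15,.37,.58,.76,1.0],[.2359,.2363,.2376,.2392,.2405,.2408])
    prev=s["position"]
    for t in ths:
        q=T0+bar(t)*rr(t)/.23585-bar(0)
        # keep lateral as is
        prev0=q;d=R.T@(q-prev)*1000;print(t,d.round(1));prev=q
E
python3 -c "
from h import *
back([.98,.95,.92,.89,.86])"
```

```text
t 7.73 tilt 1.011 r 0.2408 F [ 1.3 -3.   4.7] M [-0.76 -0.1  -0.04] open 0.173
0.98 [7.2 3.6 1.7]
0.95 [6.9 0.1 2.1]
0.92 [6.9 0.1 2.3]
0.89 [6.8 0.1 2.5]
0.86 [6.7 0.1 2.7]
```

Emit:
send_rows([
  [[6,0,1.7],0],
  [[6.9,0.4,2],0],
  [[6.9,0.4,2.2],0],
  [[6.8,0.4,2.4],0],
  [[6.7,0.4,2.6],0],
])

```text
time_s: 8.15
position: [0.5138, -0.0875, 0.2829]
tcp_rot: [[-0.123, -0.991, 0.052], [-0.992, 0.121, -0.041], [0.034, -0.057, -0.998]]
force: [0.8, -1.4, 6.6]
opening: 0.172
```

```bash
python3 -c "
from h import *
back([.85,.82,.79,.76,.73,.7])"
```

```text
t 8.15 tilt 0.881 r 0.2403 F [ 0.8 -1.4  6.6] M [ 0.03 -0.2   0.08] open 0.172
0.85 [7.1 3.1 2.2]
0.82 [6.6 0.1 2.9]
0.79 [6.5 0.1 3.1]
0.76 [6.4 0.1 3.2]
0.73 [6.3 0.1 3.6]
0.7 [6.1 0.2 3.8]
```

Emit:
send_rows([
  [[6.9,0.3,2.2],0],
  [[6.6,0.3,2.8],0],
  [[6.5,0.3,3],0],
  [[6.4,0.3,3.2],0],
  [[6.3,0.3,3.5],0],
])

```text
time_s: 8.57
position: [0.5097, -0.1196, 0.2681]
tcp_rot: [[-0.126, -0.991, 0.055], [-0.992, 0.124, -0.032], [0.025, -0.058, -0.998]]
force: [1.0, -0.7, 5.8]
opening: 0.174
```

```bash
python3 -c "
from h import *
back([.7,.67,.64,.61,.58,.55])"
```

```text
t 8.57 tilt 0.733 r 0.239 F [ 1.  -0.7  5.8] M [-0.06 -0.21 -0.04] open 0.174
0.7 [7.3 2.6 2.8]
0.67 [6.1 0.2 3.9]
0.64 [5.9 0.2 4.1]
0.61 [5.8 0.2 4.2]
0.58 [5.7 0.2 4.4]
0.55 [5.5 0.2 4.6]
```

Emit:
send_rows([
  [[6.6,0.3,3],0],
  [[6.1,0.3,3.8],0],
  [[5.9,0.3,4],0],
  [[5.8,0.3,4.2],0],
  [[5.7,0.3,4.4],0],
])

```text
time_s: 8.98
position: [0.5052, -0.1524, 0.2463]
tcp_rot: [[-0.127, -0.99, 0.055], [-0.992, 0.125, -0.029], [0.022, -0.058, -0.998]]
force: [1.9, -2.3, 2.1]
opening: 0.173
```

```bash
python3 -c "
from h import *
back([.55,.52,.49,.46,.43,.4])"
```

```text
t 8.98 tilt 0.566 r 0.2379 F [ 1.9 -2.3  2.1] M [ 0.07 -0.34  0.07] open 0.173
0.55 [3.7 1.8 1.4]
0.52 [5.4 0.2 4.7]
0.49 [5.2 0.2 4.9]
0.46 [5.1 0.2 5. ]
0.43 [4.9 0.2 5.2]
0.4 [4.8 0.2 5.3]
```

Emit:
send_rows([
  [[5.2,0.2,4.2],0],
  [[5.2,0.2,4.6],0],
  [[5.2,0.2,4.8],0],
  [[5.1,0.2,5],0],
  [[4.9,0.2,5.2],0],
])

```text
time_s: 9.4
position: [0.5014, -0.1811, 0.2195]
tcp_rot: [[-0.127, -0.99, 0.053], [-0.992, 0.126, -0.028], [0.021, -0.056, -0.998]]
force: [1.9, -3.2, 1.2]
opening: 0.173
```

```bash
python3 -c "
from h import *
back([.38,.35,.32,.29,.26,.23])"
```

```text
t 9.4 tilt 0.4 r 0.2368 F [ 1.9 -3.2  1.2] M [ 0.04 -0.3   0.01] open 0.173
0.38 [3.8 1.4 2.8]
0.35 [4.5 0.2 5.5]
0.32 [4.4 0.3 5.6]
0.29 [4.2 0.3 5.8]
0.26 [4.  0.3 5.9]
0.23 [3.8 0.3 6. ]
```

Emit:
send_rows([
  [[4.6,0.2,5.2],0],
  [[4.5,0.2,5.4],0],
  [[4.4,0.2,5.6],0],
  [[4.2,0.3,5.7],0],
  [[4,0.3,5.8],0],
])

```text
time_s: 9.82
position: [0.4982, -0.2052, 0.1884]
tcp_rot: [[-0.127, -0.991, 0.052], [-0.992, 0.126, -0.026], [0.019, -0.055, -0.998]]
force: [2.2, -1.4, 0.1]
opening: 0.175
```

```bash
python3 -c "
from h import *
back([.21,.18,.15,.12,.09,.06])"
```

```text
t 9.82 tilt 0.233 r 0.236 F [ 2.2 -1.4  0.1] M [ 0.01 -0.41  0.  ] open 0.175
0.21 [3.5 1.  4.1]
0.18 [3.5 0.3 6.2]
0.15 [3.3 0.3 6.3]
0.12 [3.2 0.3 6.3]
0.09 [3.  0.3 6.4]
0.06 [2.8 0.3 6.5]
```

Emit:
send_rows([
  [[3.7,0.3,5.8],0],
  [[3.5,0.3,6],0],
  [[3.3,0.3,6],0],
  [[3.2,0.3,6],0],
  [[3,0.3,6],0],
])

```text
time_s: 10.23
position: [0.4957, -0.2236, 0.155]
tcp_rot: [[-0.128, -0.99, 0.051], [-0.992, 0.126, -0.025], [0.018, -0.054, -0.998]]
force: [2.9, 0.0, -0.8]
opening: 0.171
```

```bash
python3 -c "
from h import *
back([.05,.03,.01,0,-.01])"
```

```text
t 10.23 tilt 0.07 r 0.2355 F [ 2.9  0.  -0.8] M [ 0.21 -0.44  0.03] open 0.171
0.05 [2.4 0.7 4.2]
0.03 [1.7 0.2 4.4]
0.01 [1.7 0.2 4.4]
0 [0.8 0.1 2.2]
-0.01 [0.8 0.1 2.2]
```

Emit:
send_rows([
  [[1.6,0.3,4],0],
  [[1.4,0.3,3.6],0],
  [[1.2,0.2,3],0],
  [[1,0.2,2.5],0],
  [[0.8,0,2.2],0],
])

```text
time_s: 10.65
position: [0.4949, -0.2307, 0.1377]
tcp_rot: [[-0.128, -0.99, 0.051], [-0.992, 0.127, -0.024], [0.017, -0.054, -0.998]]
force: [-0.8, 3.8, 22.8]
opening: 0.173
```

```bash
python3 -c "
from h import *
back([0,-.01])
for n in ('top','wrist'):
  c=capture(n);cv2.imwrite('pics/%s8.png'%n,c['image'])
"
```

```text
t 10.65 tilt -0.009 r 0.2353 F [-0.8  3.8 22.8] M [0.69 0.04 0.09] open 0.173
0 [-0.2  0.3 -2.3]
-0.01 [0.8 0.1 2.2]
```

View pics/wrist8.png

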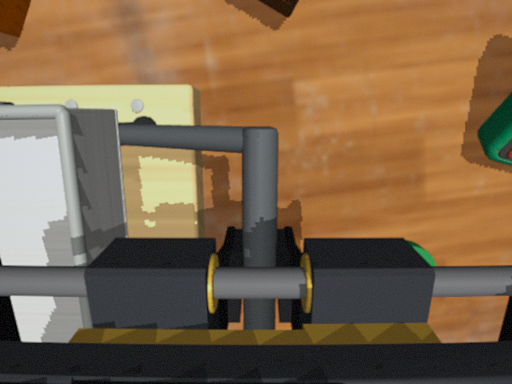

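View pics/top8.png

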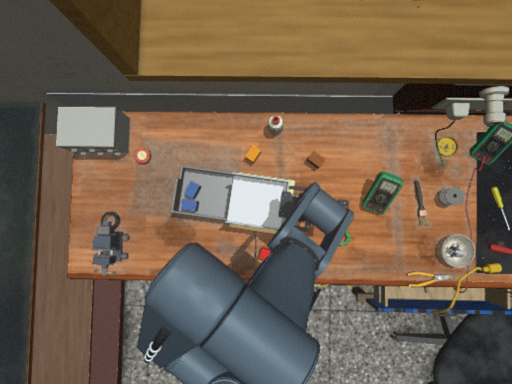

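Resting on its legs (23 N reaction); the tray is empty and both batteries sit in the bin at about (192,190) and (189,204). I relieve the pressure and open.

Emit:
send_rows([
  [[0,0,-1.5],0],
  [[0,0,0],0],
  [[0,0,0],0],
  [[0,0,0],0],
  [[0,0,0],0],
])

```text
time_s: 11.17
position: [0.4949, -0.2302, 0.139]
tcp_rot: [[-0.127, -0.991, 0.052], [-0.992, 0.125, -0.025], [0.018, -0.054, -0.998]]
force: [2.8, -1.6, -1.8]
opening: 0.174
```

Emit:
send_rows([
  [[0,0,0],0],
  [[0,0,0],0],
  [[0,0,0],0],
  [[0,0,0],0],
  [[0,0,0],0],
], gripper=0.35)

```text
time_s: 11.58
position: [0.49, -0.227, 0.1378]
tcp_rot: [[-0.125, -0.991, 0.041], [-0.992, 0.125, -0.018], [0.013, -0.043, -0.999]]
force: [0.4, -0.2, -0.0]
opening: 0.468
```

Emit:
send_rows([
  [[0,0,0],0],
  [[0,0,0],0],
  [[0,0,0],0],
  [[0,0,0],0],
  [[0,0,0],0],
])

```text
time_s: 12.0
position: [0.4888, -0.2261, 0.1377]
tcp_rot: [[-0.125, -0.991, 0.038], [-0.992, 0.124, -0.017], [0.012, -0.04, -0.999]]
force: [0.6, -0.6, -0.1]
opening: 0.649
```

```bash
python3 -c "
from h import *
st([.489,-.231,.23])
for n in ('wrist',):
  c=capture(n);cv2.imwrite('pics/%s9.png'%n,c['image'])
"
```

```text
t 12.0 p [ 0.4888 -0.2261  0.1377] yaw -97.18 F [ 0.58 -0.64 -0.06] open 0.649
tool delta mm [  5.9  -4.5 -92.1]
```

View pics/wrist9.png

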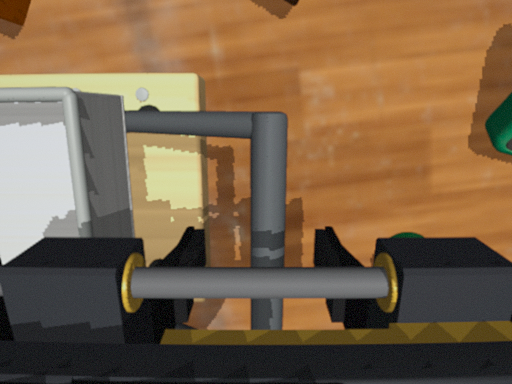

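The bar is clear between the open fingers (column 268), with about zero force. I rise.

Emit:
send_rows([
  [[2,0,-15],0],
  [[1,0,-20],0],
  [[0,0,-25],0],
  [[0,0,-30],0],
  [[0,0,-30],0],
])

```text
time_s: 12.47
position: [0.4795, -0.2243, 0.2543]
tcp_rot: [[-0.125, -0.992, 0.023], [-0.992, 0.125, -0.005], [0.002, -0.023, -1.0]]
force: [0.4, -0.8, 0.8]
opening: 0.654
```

Emit:
send_rows([
  [[25,0,-10],0],
  [[25,0,0],0],
  [[25,0,0],0],
  [[25,0,0],0],
  [[0,0,0],0],
])

```text
time_s: 12.88
position: [0.4703, -0.3282, 0.2755]
tcp_rot: [[-0.12, -0.992, 0.037], [-0.993, 0.119, -0.017], [0.013, -0.039, -0.999]]
force: [-0.6, 0.5, 0.1]
opening: 0.648
```

Emit:
send_rows([
  [[0,0,0],0],
  [[0,0,0],0],
  [[0,0,0],0],
  [[0,0,0],0],
  [[0,0,0],0],
])

```text
time_s: 13.3
position: [0.4694, -0.3258, 0.2745]
tcp_rot: [[-0.12, -0.992, 0.035], [-0.993, 0.12, -0.014], [0.009, -0.036, -0.999]]
force: [-0.5, 0.1, 0.8]
opening: 0.653
```

```bash
python3 -c "
from h import *
st()
c=capture('top');cv2.imwrite('pics/t10.png',c['image'][130:290,130:390].repeat(3,0).repeat(3,1))
print(place_of('top','cart_bar')[:1],[(r['xy'],round(r['p'],2),atz(c,r['xy'],.01).round(3)) for r in place_of('top','battery_a')], [(r['xy'],atz(c,r['xy'],0)) for r in place_of('top','bin')[:1]])
c=capture('scene');cv2.imwrite('pics/s10.png',c['image'][120:300,120:380].repeat(3,0).repeat(3,1))
"
```

```text
t 13.3 p [ 0.4694 -0.3258  0.2745] yaw -96.92 F [-0.52  0.06  0.84] open 0.653
[{'xy': [306.2, 209.8], 'p': 0.77}] [([266.4, 253.9], 0.66, array([ 0.333, -0.103,  0.01 ])), ([188.6, 187.1], 0.62, array([0.56 , 0.174, 0.01 ])), ([187.8, 203.0], 0.61, array([0.504, 0.175, 0.01 ])), ([253.9, 158.3], 0.54, array([ 0.665, -0.054,  0.01 ])), ([316.7, 160.8], 0.5, array([ 0.66 , -0.274,  0.01 ]))] [([208.3, 195.3], array([0.53276646, 0.10534105, 0.        ]))]
```

View pics/t10.png

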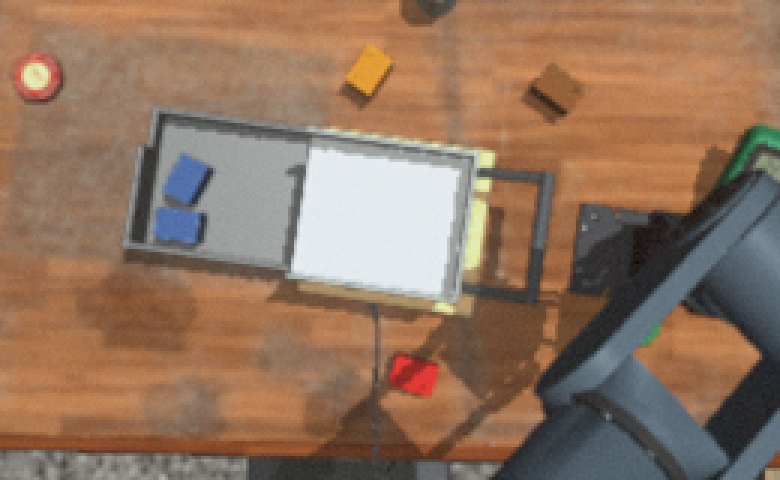

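View pics/s10.png

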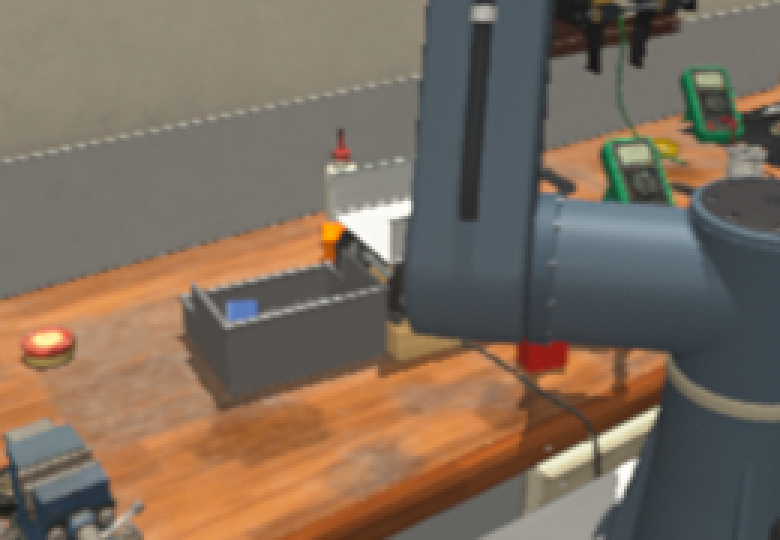

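```bash
python3 -c "
from h import *
print(bot.hand_in());st()"
```

```text
the job is handed in; nothing more can be done
None
the job is handed in; nothing more can be done
```

The job is handed in: both batteries are in the grey bin, the cart is back on its legs, and the gripper is clear. There is no verdict yet.

- **Tipping:** I gripped the handle from above and raised it along its arc to about 1.01 rad. That figure is worked out from the gripper position, not measured at the cart. Both batteries slid out, and the top camera showed them in the bin while the cart was still tipped.
- **Lowering:** I brought the handle down at about 0.4 rad/s or less, well under the 3 rad/s limit. The bench pushed back with 23 N when the legs touched, so I eased off, opened the gripper and moved up and back.
- **Last checks:** The final pictures show an empty, level tray and both batteries inside the bin near its far wall. The tin and bottle look to be where they were. The multimeter and tape are partly hidden by the arm in that picture, but earlier pictures showed them in place. The wrist force is near zero.

**Disagreements:**
- The gripper's path ran up to 5 mm outside the computed arc while tipping, probably because the bar rolled in the grip. It closed again on the way down.
- The estimated battery origin is about 70 mm from the bin centre, close to the 76 mm limit. That limit is the inner face of the bin wall, so a battery inside the bin cannot exceed it.

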